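# Line up the graded copper beakers

## Task

A metalsmith wants to check that a graded set of six copper beakers steps evenly in size. The largest and the smallest already stand at the two ends of the wooden board: leave them where they are, and stand the other four upright, one on the middle of each empty disc between them, so that the row runs in order of size from the largest to the smallest. Set each one down gently without dropping it, and let go.

Things in the scene. Friction and masses are not known exactly. Their poses are not given: they have to be found in the camera images.
- beaker_2: Loose raised-copper beaker, open, mouth up, second smallest of the six: rim 41 mm across outside, 44 mm tall, wall 2.2 mm, sides nearly straight (7 percent narrower near the foot, then rounding in to a foot 30 mm across). Stands on the bench. Origin: centre of its underside; z up out of the mouth.
- beaker_3: Loose raised-copper beaker, open, mouth up, third smallest of the six: rim 48 mm across outside, 54 mm tall, wall 2.2 mm, sides nearly straight (7 percent narrower near the foot, then rounding in to a foot 36 mm across). Stands on the bench. Origin: centre of its underside; z up out of the mouth.
- beaker_4: Loose raised-copper beaker, open, mouth up, third largest of the six: rim 55 mm across outside, 64 mm tall, wall 2.2 mm, sides nearly straight (7 percent narrower near the foot, then rounding in to a foot 41 mm across). Stands on the bench. Origin: centre of its underside; z up out of the mouth.
- beaker_5: Loose raised-copper beaker, open, mouth up, second largest of the six: rim 62 mm across outside, 74 mm tall, wall 2.2 mm, sides nearly straight (7 percent narrower near the foot, then rounding in to a foot 46 mm across). Stands on the bench. Origin: centre of its underside; z up out of the mouth.
- beaker_largest: The largest copper beaker, rim 69 mm across, 84 mm tall, already standing on the end disc at one end of the board (either end). Origin: centre of its underside; z up.
- beaker_smallest: The smallest copper beaker, rim 34 mm across, 34 mm tall, already standing on the end disc at the other end of the board. Origin: centre of its underside; z up.
- disc_1: Dark green felt disc, stiff, 60 mm across, 3 mm thick, fixed on the dark 530 x 110 x 18 mm board: first from the robot's left (+y) of the four empty ones. The board bears six discs in a straight row, 80 mm apart; the end two carry the largest and smallest beaker. Origin: centre of its underside; its top is 21 mm above the bench. y along the row, x across it, z up.
- disc_2: Dark green felt disc, stiff, 60 mm across, 3 mm thick, fixed on the dark 530 x 110 x 18 mm board: second from the left of the four empty ones. The board bears six discs in a straight row, 80 mm apart; the end two carry the largest and smallest beaker. Origin: centre of its underside; its top is 21 mm above the bench. y along the row, x across it, z up.
- disc_3: Dark green felt disc, stiff, 60 mm across, 3 mm thick, fixed on the dark 530 x 110 x 18 mm board: third from the left of the four empty ones. The board bears six discs in a straight row, 80 mm apart; the end two carry the largest and smallest beaker. Origin: centre of its underside; its top is 21 mm above the bench. y along the row, x across it, z up.
- disc_4: Dark green felt disc, stiff, 60 mm across, 3 mm thick, fixed on the dark 530 x 110 x 18 mm board: fourth from the left, i.e. rightmost (-y) of the four empty ones. The board bears six discs in a straight row, 80 mm apart; the end two carry the largest and smallest beaker. Origin: centre of its underside; its top is 21 mm above the bench. y along the row, x across it, z up.
Things that resemble listed ones, but are neither listed nor needed, are in the scene too. Leave any green look-alike of the beaker_3 alone.

How it is judged (in metres and radians):
At the end, for the whole second after the job is handed in: The four beakers stand upright (within 0.1 rad), each within 12 mm of the centre of its own disc and resting on it, in order of size from the largest to the smallest beaker; the two end beakers stand upright within 15 mm of where they were; all are at rest and let go (((horizontal distance between beaker_largest and disc_1 below 0.12 m and horizontal distance between beaker_smallest and disc_4 below 0.12 m and horizontal distance between beaker_5 and disc_1 below 0.012 m and z of beaker_5 in the frame of disc_1 between 0 and 0.007 m and horizontal distance between beaker_4 and disc_2 below 0.012 m and z of beaker_4 in the frame of disc_2 between 0 and 0.007 m and horizontal distance between beaker_3 and disc_3 below 0.012 m and z of beaker_3 in the frame of disc_3 between 0 and 0.007 m and horizontal distance between beaker_2 and disc_4 below 0.012 m and z of beaker_2 in the frame of disc_4 between 0 and 0.007 m) or (horizontal distance between beaker_largest and disc_4 below 0.12 m and horizontal distance between beaker_smallest and disc_1 below 0.12 m and horizontal distance between beaker_5 and disc_4 below 0.012 m and z of beaker_5 in the frame of disc_4 between 0 and 0.007 m and horizontal distance between beaker_4 and disc_3 below 0.012 m and z of beaker_4 in the frame of disc_3 between 0 and 0.007 m and horizontal distance between beaker_3 and disc_2 below 0.012 m and z of beaker_3 in the frame of disc_2 between 0 and 0.007 m and horizontal distance between beaker_2 and disc_1 below 0.012 m and z of beaker_2 in the frame of disc_1 between 0 and 0.007 m)) and angle between each of beaker_2, beaker_3, beaker_4, beaker_5, beaker_largest, beaker_smallest's own z axis and vertical below 0.1 rad and linear speed of each of beaker_2, beaker_3, beaker_4, beaker_5, beaker_largest, beaker_smallest below 0.02 m/s and distance of each of beaker_largest, beaker_smallest from where it was at the start of the episode below 0.015 m); the robot touches nothing.
It fails at once if the largest or the smallest beaker, already in its place, is shifted more than 15 mm (distance of any of beaker_largest, beaker_smallest from where it was at the start of the episode above 0.015 m).
It fails at once if a beaker is dropped (falls faster than 0.75 m/s, about 29 mm of fall, with no finger on it) ((linear speed of beaker_2 above 0.75 m/s and contact force between the fingers and beaker_2 below 0.01 N) or (linear speed of beaker_3 above 0.75 m/s and contact force between the fingers and beaker_3 below 0.01 N) or (linear speed of beaker_4 above 0.75 m/s and contact force between the fingers and beaker_4 below 0.01 N) or (linear speed of beaker_5 above 0.75 m/s and contact force between the fingers and beaker_5 below 0.01 N) or (linear speed of beaker_largest above 0.75 m/s and contact force between the fingers and beaker_largest below 0.01 N) or (linear speed of beaker_smallest above 0.75 m/s and contact force between the fingers and beaker_smallest below 0.01 N)).
It also fails if it takes over 112 s, if anything falls off the work surface, if the arm or the gripper's body presses on something with over 40 N, if the wrist force passes 120 N, or if a joint passes its speed limit or range.

## Robot

A 6-joint arm with a two-finger parallel gripper is mounted at the origin on the work surface. World frame = base frame: x ahead of the robot, y to its left, z up, the work surface at z = 0. Lengths are in mm, angles in rad, forces in N, time in s.
With the tool pointing down it reaches from about 275 to 825 mm from the base axis. Payload 5.2 kg.
Tool frame: the origin (TCP) lies on the front face of the gripper's body, between the roots of the fingers; the fingertips stand 84 mm ahead of it and the grasp point (between the pads) lies 65 mm ahead of it; z points along the fingers, y is the line along which they close (so a half turn about z gives the same grasp; the last joint's range is limited). The gripper opens to 93 mm and grips with 3 to 60 N. Pads are 15 mm wide; open, the fingers measure 128 mm over their backs; the gripper's body (75 mm by 188 mm) begins 65 mm behind the grasp point.
Start: joints at [-1.422, 0.259, 1.535, -0, 1.348, -0.203], TCP at [189.544, -516.312, 302.753] pointing down, gripper open.
Joint ranges: [-3.14, 3.14], [-0.91, 2.08], [0.19, 2.58], [-1.22, 4.36], [0.22, 2.71], [-3.12, 3.12]. Speed limits (rad/s): [2.57, 2.57, 3.14, 3.14, 3.14, 3.14].

## Interface

Orientations are given as a rotation vector (axis times angle).
In Python, from workcell import r gives the robot as it stands.
- The arm moves only by the tool drive_tool, never from a script. Its argument "increments" is a list of rows, each an object of numbers: "dx", "dy", "dz": the shift along the tool's x, y, z in mm; "ax", "ay", "az": the turn, a rotation vector about the tool's x, y, z in degrees; "hand": the opening, from 0 (shut) to 1 (fully open). A call has 1 to 10 rows; each row shifts and turns the commanded pose from where the row before left it, along the tool's axes as they then stand; what a row does not reach is not made up. A row lasts 1/12 s, in which the tool goes at most 41.7 mm and 7.16 degrees, less where a joint would pass 70% of its speed; a pose out of reach is approached as far as the arm can. A call with a gripper value outside its range is refused whole. The fingers move at their own pace and stop on an object; "newtons" is the grip in N (left out, the last holds). Time passes only in rows, so rows that do not move let the fingers close. It gives the time, the measured TCP pose, the force, the opening and the grip force at its end, in the units of the state.
- r.get_state(): the state, without advancing time (a new reading comes with each control period).
- r.get_image(name): name is "scene" or "top"; returns the picture (480x640x3 uint8, red, green, blue); there is no depth.
- r.calibration(name): a dict with "fov_y" (degrees; the focal length in pixels is half the picture's height over the tangent of half this angle, whatever the lens; pixels are square), "cx", "cy" (the principal point, pixels), "xyz" and "rotation" of the camera in the world. Camera axes: x right, y up, looking along -z (the intrinsics and any distortion apply to the point x, -y, -z); pixel columns grow to the right and rows downward; lengths in mm; the calibration is good to about 2 mm. A picture is of the moment at which its call begins. calibration takes no time and is no camera call.
- r.job_done(): hands the job in; it is judged then, once.
The state is a dict: "clock": time; "joints": joint angles; "dq": joint speeds; "joint_efforts": joint torques, N m; "eef_pos": TCP position; "orientation": TCP orientation; "ft_force": force on the tool from outside, world axes, zero at the start; "torque": the same for the moment, N m; "width": finger opening in mm; "grip_force": force on a finger pad.
Only numpy, scipy, OpenCV 4.12 (cv2) and the standard library are available. Lean on these libraries where they do the work, as an engineer would, in place of code of your own. Each camera call takes 0.05 s, during which the arm holds its last target. There are 200 camera calls.

## Working session

There is one attempt and no reset: what is moved stays moved. The work goes in short steps, Python scripts to look and compute and a tool call to move; the robot and the scene stay as the last step left them, time stands still between calls to the robot, and variables do not carry over. Pictures are saved under pics/ and viewed, at most 14 in all, crops included, and the job is handed in when it is done.

Besides the shell and the picture viewer there is one more tool, called after ">>>" as name([rows], argument=value, ...), one row to a line, values as JSON. drive_tool: Moves the arm, as the interface text tells. Its arguments: {"type":"object","properties":{"increments":{"type":"array","items":{"type":"object","properties":{"dx":{"type":"number"},"dy":{"type":"number"},"dz":{"type":"number"},"ax":{"type":"number"},"ay":{"type":"number"},"az":{"type":"number"},"hand":{"type":"number"}}}},"newtons":{"type":"number"}},"required":["increments"]}

```bash
mkdir -p pics; python3 - <<'E'
from workcell import r
import cv2
for n in("scene","top"):
    c=r.calibration(n);print(n,c)
    cv2.imwrite(f"pics/{n}0.png",r.get_image(n)[:,:,::-1])
print(r.get_state())
E
```

```text
scene {'fov_y': 42.124600343011906, 'cx': 317.5153961951161, 'cy': 240.76462485887095, 'xyz': array([1471.18896348,  361.83739228,  695.68063063]), 'rotation': array([0.65755946, 0.94263011, 1.70703353])}
top {'fov_y': 56.40929483852937, 'cx': 318.4767088845459, 'cy': 232.12684214305838, 'xyz': array([ 449.58329483,   60.12461363, 1101.33785009]), 'rotation': array([ 0.02981334, -0.06421015, -1.59749919])}
{'clock': 0.1, 'joints': array([-1.42183159e+00,  2.59221095e-01,  1.53595665e+00,  2.54776012e-05,
        1.34799846e+00, -2.02807331e-01]), 'dq': array([ 0.0014395 , -0.0025156 , -0.00228571, -0.00166402,  0.00193477,
       -0.00076414]), 'joint_efforts': array([ 1.46804461e-03, -4.38208973e+01, -2.84643441e+01,  7.20776687e-02,
        3.63027735e-02, -5.80752999e-05]), 'eef_pos': array([ 189.48063387, -515.95500924,  302.03394015]), 'orientation': array([-3.09156746e+00, -5.49432062e-01, -1.05913476e-04]), 'ft_force': array([-1.01491216, -0.71329727, -0.20749783]), 'torque': array([ 0.01766438, -0.00050885,  0.05782165]), 'grip_force': 0.0, 'width': 92.68889376703721}
```

View pics/top0.png

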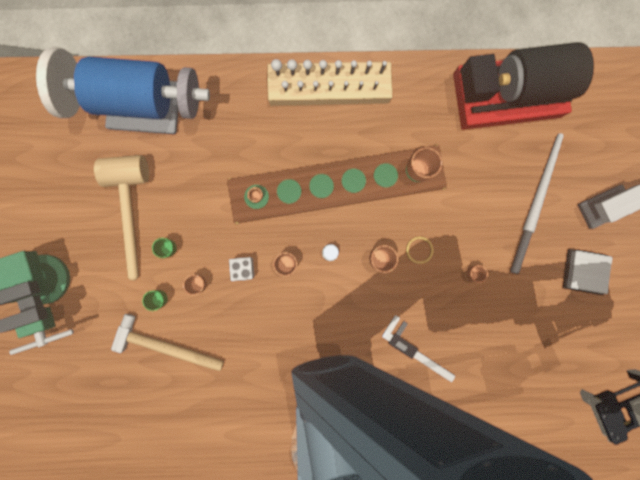

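View pics/scene0.png

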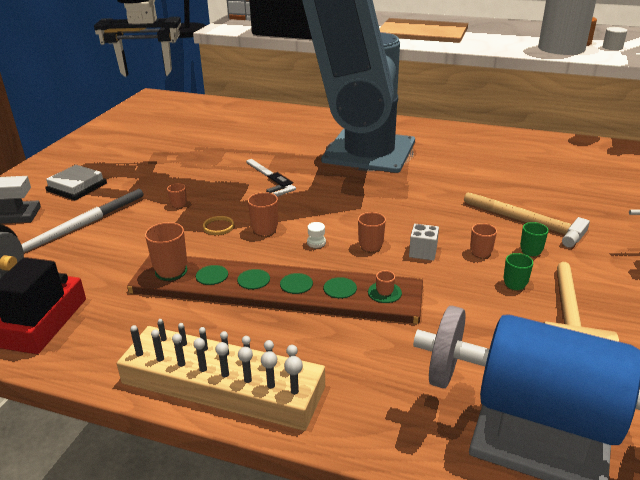

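The row runs from the smallest beaker at (256,197), on the left (+y), to the largest at (426,163). The empty discs are near (289,191), (321,186), (354,180) and (386,176). The loose copper beakers are near (384,259)=5, (286,263)=4, (195,284)=3 and (478,273)=2, and the green look-alikes are at (163,247) and (153,300).

```bash
cat > h.py <<'E'
import numpy as np, cv2
from workcell import r
from scipy.spatial.transform import Rotation as R
from scipy.optimize import minimize
def cam(n):
    c=r.calibration(n);f=240/np.tan(np.radians(c['fov_y']/2))
    return f,c['cx'],c['cy'],np.array(c['xyz']),R.from_rotvec(c['rotation']).as_matrix()
def proj(n,P):
    f,cx,cy,t,M=cam(n);q=(np.atleast_2d(P)-t)@M
    return np.c_[cx+f*q[:,0]/-q[:,2],cy+f*q[:,1]/q[:,2]]
def unproj(n,u,v,z):
    f,cx,cy,t,M=cam(n);d=M@np.array([(u-cx)/f,-(v-cy)/f,-1]);return t+d*(z-t[2])/d[2]
def circ(x,y,z,rad,k=90):
    a=np.linspace(0,2*np.pi,k);return np.c_[x+rad*np.cos(a),y+rad*np.sin(a),0*a+z]
def go(x,y,z):
    s=r.get_state();M=R.from_rotvec(s['orientation']).as_matrix()
    return np.round(M.T@(np.array([x,y,z])-s['eef_pos']),1)
E
python3 - <<'E'
from h import *
im=r.get_image("top");g=cv2.GaussianBlur(cv2.cvtColor(im,cv2.COLOR_RGB2Lab),(0,0),.7).astype(float)
hsv=cv2.cvtColor(im,cv2.COLOR_RGB2HSV)
m=cv2.inRange(hsv,(60,80,30),(90,255,255))
n,l,st,ce=cv2.connectedComponentsWithStats(m)
D=[]
for s,c in zip(st[1:],ce[1:]):
    if 300<s[4]<900 and 150<c[1]<210 and 270<c[0]<400:
        p=unproj("top",*c,21);D.append(p);print("disc",s[4],c.round(1),p.round(1))
D=np.array(sorted(D,key=lambda p:-p[1]));print(np.linalg.norm(np.diff(D,axis=0),axis=1))
d=D[-1]-D[0];print("row ang",np.degrees(np.arctan2(d[1],d[0])))
def samp(P):
    q=proj("top",P).astype(np.float32);return cv2.remap(g.astype(np.float32),q[:,:1],q[:,1:],1)[:,0]
o=cv2.resize(im[:,:,::-1],None,fx=3,fy=3)
tiles=[]
for nm,u,v,h,R0 in(("b5",384,259,74,31),("b4",286,263,64,27.5),("b3",195,284,54,24),("b2",478,273,44,20.5),("L",426,163,105,34.5),("S",256,195,55,17)):
    p=unproj("top",u,v,h)
    best=max(((np.median(np.linalg.norm(samp(circ(p[0]+a,p[1]+b,h,R0+3))-samp(circ(p[0]+a,p[1]+b,h,R0-1)),axis=1)),a,b) for a in range(-14,15) for b in range(-14,15)))
    x,y=p[0]+best[1],p[1]+best[2];print(nm,best,round(x,1),round(y,1))
    cv2.polylines(o,[np.int32(proj("top",circ(x,y,h,R0))*3+1)],True,(255,255,0),1)
    tiles.append(cv2.resize(o[int(v*3)-80:int(v*3)+80,int(u*3)-80:int(u*3)+80],(250,250)))
cv2.imwrite("pics/fit.png",np.vstack([np.hstack(tiles[:3]),np.hstack(tiles[3:])]))
E
```

```text
Traceback (most recent call last):
numpy.exceptions.AxisError: axis 1 is out of bounds for array of dimension 1
```

```bash
cat > fit.py <<'E'
from h import *
im=r.get_image("top");g=cv2.GaussianBlur(cv2.cvtColor(im,cv2.COLOR_RGB2Lab),(0,0),.7).astype(float)
print(im[191,289])
i=im.astype(int);m=((i[...,1]>i[...,0]+8)&(i[...,1]>i[...,2]+8)).astype(np.uint8)
n,l,st,ce=cv2.connectedComponentsWithStats(m)
D=[]
for s,c in zip(st[1:],ce[1:]):
    if s[4]>250 and 150<c[1]<210 and 270<c[0]<400:
        p=unproj("top",*c,21);D.append(p);print("disc",s[4],c.round(1),p.round(1))
D=np.array(sorted(D,key=lambda p:-p[1]));print(np.linalg.norm(np.diff(D,axis=0),axis=1))
d=D[-1]-D[0];print("row ang",np.degrees(np.arctan2(d[1],d[0])))
def samp(P):
    q=proj("top",P).astype(np.float32);return cv2.remap(g.astype(np.float32),q[:,:1].copy(),q[:,1:].copy(),1)[:,0]
o=cv2.resize(im[:,:,::-1],None,fx=3,fy=3)
tiles=[]
for nm,u,v,h,R0 in(("b5",384,259,74,31),("b4",286,263,64,27.5),("b3",195,284,54,24),("b2",478,273,44,20.5),("L",426,163,105,34.5),("S",256,195,55,17)):
    p=unproj("top",u,v,h)
    best=max(((np.median(np.linalg.norm(samp(circ(p[0]+a,p[1]+b,h,R0+3))-samp(circ(p[0]+a,p[1]+b,h,R0-1)),axis=1)),a,b) for a in range(-14,15) for b in range(-14,15)))
    x,y=p[0]+best[1],p[1]+best[2];print(nm,best,round(x,1),round(y,1))
    cv2.polylines(o,[np.int32(proj("top",circ(x,y,h,R0))*3+1)],True,(255,255,0),1)
    tiles.append(cv2.resize(o[int(v*3)-80:int(v*3)+80,int(u*3)-80:int(u*3)+80],(250,250)))
cv2.imwrite("pics/fit.png",np.vstack([np.hstack(tiles[:3]),np.hstack(tiles[3:])]))
E
python3 fit.py
```

```text
[108 149 107]
disc 433 [385.4 174.9] [ 649.5 -131.8   21. ]
disc 443 [353.3 180.2] [638.3 -52.8  21. ]
disc 447 [321.  185.6] [627.1  26.3  21. ]
disc 442 [288.6 190.9] [615.9 105.4  21. ]
[79.85632147 79.92184149 79.78809585]
row ang -81.95885924622178
b5 (np.float32(19.296051), 1, -2) 445.7 -114.0Traceback (most recent call last):
  File "fit.py", line 18, in <module>
    best=max(((np.median(np.linalg.norm(samp(circ(p[0]+a,p[1]+b,h,R0+3))-samp(circ(p[0]+a,p[1]+b,h,R0-1)),axis=1)),a,b) for a in range(-14,15) for b in range(-14,15)))
  File "fit.py", line 18, in <genexpr>
    best=max(((np.median(np.linalg.norm(samp(circ(p[0]+a,p[1]+b,h,R0+3))-samp(circ(p[0]+a,p[1]+b,h,R0-1)),axis=1)),a,b) for a in range(-14,15) for b in range(-14,15)))
                                        ~~~~^^^^^^^^^^^^^^^^^^^^^^^^^^^^
  File "fit.py", line 13, in samp
    q=proj("top",P).astype(np.float32);return cv2.remap(g.astype(np.float32),q[:,:1].copy(),q[:,1:].copy(),1)[:,0]
      ~~~~^^^^^^^^^
  File "h.py", line 9, in proj
    f,cx,cy,t,M=cam(n);q=(np.atleast_2d(P)-t)@M
                ~~~^^^
  File "h.py", line 6, in cam
    c=r.calibration(n);f=240/np.tan(np.radians(c['fov_y']/2))
ValueError: time passes only in moves, steps and waits
```

```bash
sed -i 's/^def cam/import functools\n@functools.cache\ndef cam/' h.py; python3 fit.py | grep -v disc
```

```text
[104 146 105]
[80.15414402 79.66649098 79.80761115]
row ang -81.94491850715995
b5 (np.float32(19.011028), 4, 5) 448.7 -107.0
b4 (np.float32(17.74395), 11, -11) 452.8 102.6
b3 (np.float32(22.399769), -3, 1) 396.1 326.6
b2 (np.float32(20.453737), 10, 6) 415.2 -333.5
L (np.float32(22.905392), 6, 3) 665.0 -207.2
S (np.float32(22.005875), 1, 3) 603.9 183.6
```

View pics/fit.png

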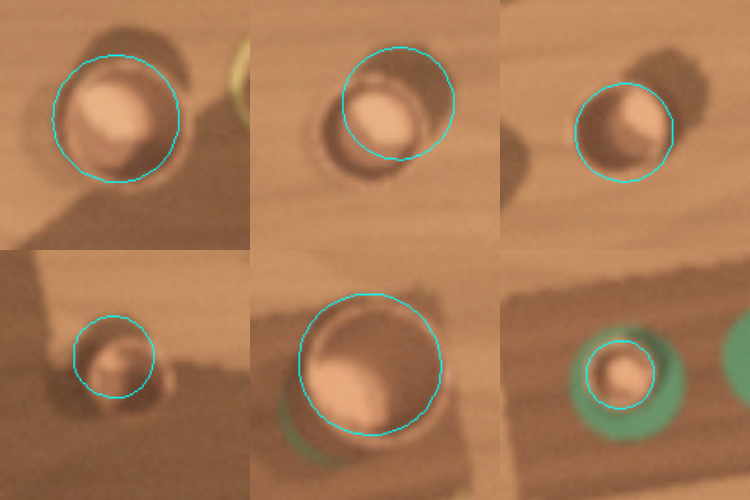

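The automatic rim fit locked onto shadows, so I read the rims by eye: b5 (384.5,258.5), b4 (286.1,262.9), b3 (194.3,285.2) and b2 (479.4,272.7). The discs came out 80 mm apart, as they should.

```bash
python3 - <<'E'
from h import *
im=r.get_image("top");sc=r.get_image("scene")
o=cv2.resize(im[:,:,::-1],None,fx=4,fy=4,interpolation=3);s=cv2.resize(sc[:,:,::-1],None,fx=3,fy=3,interpolation=3)
T=[];S=[]
for nm,u,v,h,R0 in(("b5",384.5,258.5,74,31),("b4",286.1,262.9,64,27.5),("b3",194.3,285.2,54,24),("b2",479.4,272.7,44,20.5)):
    p=unproj("top",u,v,h);print(nm,p.round(1))
    for n,I,k,L in(("top",o,4,T),("scene",s,3,S)):
        for z,rr in((h,R0),(1,R0*.74)):
            cv2.polylines(I,[np.int32((proj(n,circ(*p[:2],z,rr))+.5)*k)],True,(255,255,0),1)
        c=np.int32(proj(n,[p[0],p[1],h/2])[0]*k);L.append(I[c[1]-95:c[1]+95,c[0]-95:c[0]+95])
cv2.imwrite("pics/fit2.png",np.vstack([np.hstack(T),np.hstack(S)]))
E
```

```text
b5 [ 445.8 -113.2   74. ]
b4 [442.  113.4  64. ]
b3 [396.4 327.3  54. ]
b2 [ 405.8 -342.9   44. ]
```

View pics/fit2.png

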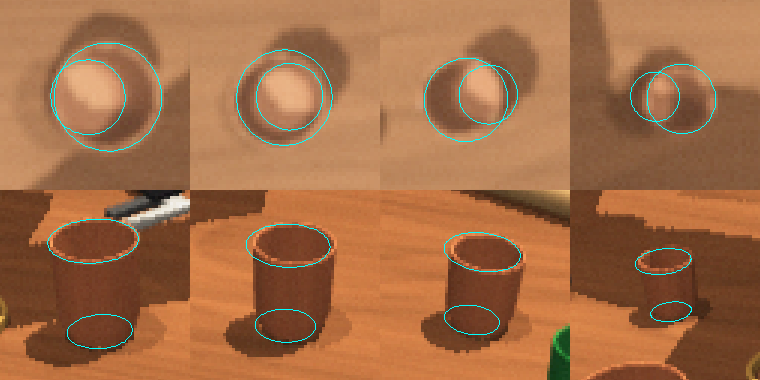

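>>> drive_tool([
  {"az": -7, "hand": 1},
  {"az": -7},
  {"az": -7},
  {"az": -7},
  {"az": -7},
  {"az": -7},
  {"az": -7},
  {"az": -7},
  {"az": -7},
  {"az": -7},
], newtons=25)

```text
$.increments[0]: bad value
```

Both views agree with these positions to about 3 mm. In the scene view, b3 and b4 sit about 1.5 px further toward +y.

>>> drive_tool([
  {"dx": 0, "dy": 0, "dz": 0, "ax": 0, "ay": 0, "az": -7, "hand": 0.99},
  {"az": -7},
  {"az": -7},
  {"az": -7},
  {"az": -7},
  {"az": -7},
  {"az": -7},
  {"az": -7},
  {"az": -7},
  {"az": -7},
], newtons=25)

```text
$.increments[1]: bad value
```

>>> drive_tool([
  {"az": -7, "hand": 0.99},
  {"dx": 0, "dy": 0, "dz": 0, "ax": 0, "ay": 0, "az": -7},
], newtons=25)

```text
$.increments[0]: bad value
```

>>> drive_tool([
  {"dx": 0, "dy": 0, "dz": 0, "ax": 0, "ay": 0, "az": -7, "hand": 1},
], newtons=25)

```text
clock: 0.43
eef_pos: [189.5, -516.3, 302.7]
orientation: [-3.054, -0.736, -0.0]
ft_force: [-0.1, -0.4, 0.5]
width: 92.8
grip_force: 0.0
```

>>> drive_tool([
  {"dx": 0, "dy": 0, "dz": 0, "ax": 0, "ay": 0, "az": -7.1, "hand": 1},
  {"dx": 0, "dy": 0, "dz": 0, "ax": 0, "ay": 0, "az": -7.1, "hand": 1},
  {"dx": 0, "dy": 0, "dz": 0, "ax": 0, "ay": 0, "az": -7.1, "hand": 1},
  {"dx": 0, "dy": 0, "dz": 0, "ax": 0, "ay": 0, "az": -7.1, "hand": 1},
  {"dx": 0, "dy": 0, "dz": 0, "ax": 0, "ay": 0, "az": -7.1, "hand": 1},
  {"dx": 0, "dy": 0, "dz": 0, "ax": 0, "ay": 0, "az": -7.1, "hand": 1},
  {"dx": 0, "dy": 0, "dz": 0, "ax": 0, "ay": 0, "az": -7.1, "hand": 1},
  {"dx": 0, "dy": 0, "dz": 0, "ax": 0, "ay": 0, "az": -7.1, "hand": 1},
  {"dx": 0, "dy": 0, "dz": 0, "ax": 0, "ay": 0, "az": -7.1, "hand": 1},
  {"dx": 0, "dy": 0, "dz": 0, "ax": 0, "ay": 0, "az": -7.1, "hand": 1},
])

```text
clock: 1.27
eef_pos: [189.6, -516.3, 302.7]
orientation: [-2.05, -2.38, -0.0]
ft_force: [-0.4, 0.4, 0.7]
width: 92.9
grip_force: 0.0
```

```bash
python3 - <<'E'
from h import *
s=r.get_state();print(s['eef_pos'],s['joints'],R.from_rotvec(s['orientation']).as_matrix().round(3))
print(go(445.8,-113.2,210), go(406,-343,300))
E
```

```text
[ 189.55095667 -516.26130594  302.70035803] [-1.42177793e+00  2.58619682e-01  1.53510392e+00  7.98328186e-06
  1.34801233e+00 -1.57030664e+00] [[-0.148  0.989 -0.   ]
 [ 0.989  0.148  0.   ]
 [ 0.     0.    -1.   ]]
[360.7 313.1  92.8] [139.3 239.7   2.7]
```

>>> drive_tool([
  {"dx": 26, "dy": 22.5, "dz": 6.5, "ax": 0, "ay": 0, "az": 0, "hand": 1},
  {"dx": 26, "dy": 22.5, "dz": 6.5, "ax": 0, "ay": 0, "az": 0, "hand": 1},
  {"dx": 26, "dy": 22.5, "dz": 6.5, "ax": 0, "ay": 0, "az": 0, "hand": 1},
  {"dx": 26, "dy": 22.5, "dz": 6.5, "ax": 0, "ay": 0, "az": 0, "hand": 1},
  {"dx": 26, "dy": 22.5, "dz": 6.5, "ax": 0, "ay": 0, "az": 0, "hand": 1},
  {"dx": 26, "dy": 22.5, "dz": 6.5, "ax": 0, "ay": 0, "az": 0, "hand": 1},
  {"dx": 26, "dy": 22.5, "dz": 6.5, "ax": 0, "ay": 0, "az": 0, "hand": 1},
  {"dx": 26, "dy": 22.5, "dz": 6.5, "ax": 0, "ay": 0, "az": 0, "hand": 1},
  {"dx": 26, "dy": 22.5, "dz": 6.5, "ax": 0, "ay": 0, "az": 0, "hand": 1},
  {"dx": 26, "dy": 22.5, "dz": 6.5, "ax": 0, "ay": 0, "az": 0, "hand": 1},
])

```text
clock: 2.1
eef_pos: [376.0, -225.5, 237.7]
orientation: [2.058, 2.373, -0.0]
ft_force: [0.9, -0.4, -0.5]
width: 93.1
grip_force: 0.0
```

>>> drive_tool([
  {"dx": 25, "dy": 22, "dz": 6.5, "ax": 0, "ay": 0, "az": 0, "hand": 1},
  {"dx": 25, "dy": 22, "dz": 6.5, "ax": 0, "ay": 0, "az": 0, "hand": 1},
  {"dx": 25, "dy": 22, "dz": 6.5, "ax": 0, "ay": 0, "az": 0, "hand": 1},
  {"dx": 25.5, "dy": 22, "dz": 6.5, "ax": 0, "ay": 0, "az": 0, "hand": 1},
  {"dx": 0, "dy": 0, "dz": 0, "ax": 0, "ay": 0, "az": 0, "hand": 1},
])

```text
clock: 2.52
eef_pos: [449.7, -110.5, 210.8]
orientation: [-2.052, -2.377, -0.003]
ft_force: [-0.2, -0.6, 0.4]
width: 93.0
grip_force: 0.0
```

```bash
python3 - <<'E'
from h import *
print(r.get_state()['eef_pos'],r.get_state()['orientation'],go(445.8,-113.2,113))
E
```

```text
[ 449.67475261 -110.5027518   210.81230637] [-2.05153816 -2.37675275 -0.00285462] [-2.4 -4.2 97.8]
```

>>> drive_tool([
  {"dx": -2.5, "dy": -4, "dz": 8, "ax": 0, "ay": 0, "az": 0, "hand": 1},
  {"dx": 0, "dy": 0, "dz": 15, "ax": 0, "ay": 0, "az": 0, "hand": 1},
  {"dx": 0, "dy": 0, "dz": 15, "ax": 0, "ay": 0, "az": 0, "hand": 1},
  {"dx": 0, "dy": 0, "dz": 15, "ax": 0, "ay": 0, "az": 0, "hand": 1},
  {"dx": 0, "dy": 0, "dz": 15, "ax": 0, "ay": 0, "az": 0, "hand": 1},
  {"dx": 0, "dy": 0, "dz": 15, "ax": 0, "ay": 0, "az": 0, "hand": 1},
  {"dx": 0, "dy": 0, "dz": 15, "ax": 0, "ay": 0, "az": 0, "hand": 1},
  {"dx": 0, "dy": 0, "dz": 0, "ax": 0, "ay": 0, "az": 0, "hand": 1},
])

```text
clock: 3.18
eef_pos: [442.3, -118.8, 111.4]
orientation: [-2.057, -2.368, 0.002]
ft_force: [-1.2, -0.2, 0.5]
width: 93.0
grip_force: 0.0
```

>>> drive_tool([
  {"dx": 0, "dy": 0, "dz": 0, "ax": 0, "ay": 0, "az": 0, "hand": 0.7},
  {"dx": 0, "dy": 0, "dz": 0, "ax": 0, "ay": 0, "az": 0, "hand": 0.68},
  {"dx": 0, "dy": 0, "dz": 0, "ax": 0, "ay": 0, "az": 0, "hand": 0.66},
  {"dx": 0, "dy": 0, "dz": 0, "ax": 0, "ay": 0, "az": 0, "hand": 0.64},
  {"dx": 0, "dy": 0, "dz": 0, "ax": 0, "ay": 0, "az": 0, "hand": 0.5},
  {"dx": 0, "dy": 0, "dz": 0, "ax": 0, "ay": 0, "az": 0, "hand": 0.3},
  {"dx": 0, "dy": 0, "dz": 0, "ax": 0, "ay": 0, "az": 0, "hand": 0.3},
  {"dx": 0, "dy": 0, "dz": 0, "ax": 0, "ay": 0, "az": 0, "hand": 0.3},
])

```text
clock: 3.85
eef_pos: [445.2, -118.3, 114.3]
orientation: [2.056, 2.373, 0.001]
ft_force: [0.5, -0.1, 4.9]
width: 60.9
grip_force: 24.7
```

```bash
python3 - <<'E'
from h import *
s=r.get_state();print(s['eef_pos'],s['width'],s['grip_force'])
print(go(649.5,-131.8,s['eef_pos'][2]))
cv2.imwrite("pics/g5.png",np.hstack([r.get_image("scene")[120:360,60:440,::-1],r.get_image("top")[120:360,250:630,::-1]]))
E
```

```text
[ 445.24580369 -118.31336972  114.34952792] 60.906148975846435 24.695827762770932
[-42.4 200.3   0.3]
```

View pics/g5.png

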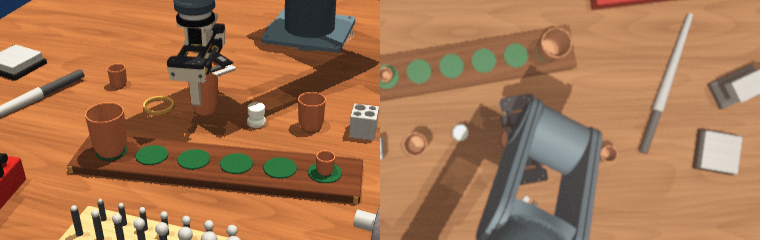

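The fingers are closed on b5 (seen at (205,95) in the crop). I'll lift, let it settle, then read the pose. Transients after a move have been misleading my readings.

>>> drive_tool([
  {"dx": 0, "dy": 0, "dz": -5, "ax": 0, "ay": 0, "az": 0, "hand": 0.3},
  {"dx": 0, "dy": 0, "dz": -10, "ax": 0, "ay": 0, "az": 0, "hand": 0.3},
  {"dx": 0, "dy": 0, "dz": -15, "ax": 0, "ay": 0, "az": 0, "hand": 0.3},
  {"dx": 0, "dy": 0, "dz": -15, "ax": 0, "ay": 0, "az": 0, "hand": 0.3},
  {"dx": 0, "dy": 0, "dz": -10, "ax": 0, "ay": 0, "az": 0, "hand": 0.3},
  {"dx": 0, "dy": 0, "dz": -5, "ax": 0, "ay": 0, "az": 0, "hand": 0.3},
  {"dx": 0, "dy": 0, "dz": 0, "ax": 0, "ay": 0, "az": 0, "hand": 0.3},
  {"dx": 0, "dy": 0, "dz": 0, "ax": 0, "ay": 0, "az": 0, "hand": 0.3},
  {"dx": 0, "dy": 0, "dz": 0, "ax": 0, "ay": 0, "az": 0, "hand": 0.3},
  {"dx": 0, "dy": 0, "dz": 0, "ax": 0, "ay": 0, "az": 0, "hand": 0.3},
])

```text
clock: 4.78
eef_pos: [444.1, -117.8, 172.9]
orientation: [-2.057, -2.372, 0.001]
ft_force: [-0.9, -0.1, -1.6]
width: 60.9
grip_force: 24.7
```

```bash
python3 - <<'E'
from h import *
s=r.get_state();print(s['eef_pos'],s['width'],s['grip_force'],s['ft_force'])
p=s['eef_pos'];print(go(650.1,-135.8,p[2]))
I=cv2.resize(r.get_image("scene")[:,:,::-1],None,fx=3,fy=3,interpolation=3)
t=p+R.from_rotvec(s['orientation']).as_matrix()@[4,0,0]
for z,rr in((p[2]-40,31),(p[2]-113,23)):
    cv2.polylines(I,[np.int32((proj("scene",circ(t[0],t[1],z,rr))+.5)*3)],True,(255,255,0),1)
c=np.int32(proj("scene",[t[0],t[1],p[2]-70])[0]*3);cv2.imwrite("pics/l5.png",I[c[1]-200:c[1]+150,c[0]-150:c[0]+150])
E
```

```text
[ 444.08129155 -117.81431381  172.91739107] 60.92017489399786 24.694164404645562 [-0.85035947 -0.13413259 -1.60875247]
[-47.  201.4  -0.4]
```

View pics/l5.png

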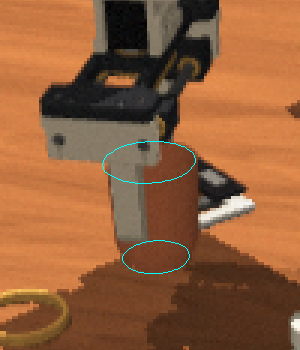

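>>> drive_tool([
  {"dx": -5, "dy": 12, "dz": 0, "ax": 0, "ay": 0, "az": 0, "hand": 0.3},
  {"dx": -5, "dy": 20, "dz": 0, "ax": 0, "ay": 0, "az": 0, "hand": 0.3},
  {"dx": -5, "dy": 27, "dz": 0, "ax": 0, "ay": 0, "az": 0, "hand": 0.3},
  {"dx": -5, "dy": 27, "dz": 0, "ax": 0, "ay": 0, "az": 0, "hand": 0.3},
  {"dx": -5, "dy": 27, "dz": 0, "ax": 0, "ay": 0, "az": 0, "hand": 0.3},
  {"dx": -5, "dy": 27, "dz": 0, "ax": 0, "ay": 0, "az": 0, "hand": 0.3},
  {"dx": -5, "dy": 27, "dz": 0, "ax": 0, "ay": 0, "az": 0, "hand": 0.3},
  {"dx": -5, "dy": 20, "dz": 0, "ax": 0, "ay": 0, "az": 0, "hand": 0.3},
  {"dx": -5, "dy": 9, "dz": 0, "ax": 0, "ay": 0, "az": 0, "hand": 0.3},
  {"dx": -4, "dy": 5, "dz": 0, "ax": 0, "ay": 0, "az": 0, "hand": 0.3},
])

```text
clock: 5.67
eef_pos: [651.7, -138.0, 172.5]
orientation: [-2.056, -2.374, 0.0]
ft_force: [-1.4, 0.6, -1.8]
width: 60.5
grip_force: 24.7
```

>>> drive_tool([
  {"dx": 0, "dy": 0, "dz": 0, "ax": 0, "ay": 0, "az": 0, "hand": 0.3},
  {"dx": 0, "dy": 0, "dz": 0, "ax": 0, "ay": 0, "az": 0, "hand": 0.3},
  {"dx": 0, "dy": 0, "dz": 0, "ax": 0, "ay": 0, "az": 0, "hand": 0.3},
  {"dx": 0, "dy": 0, "dz": 0, "ax": 0, "ay": 0, "az": 0, "hand": 0.3},
  {"dx": 0, "dy": 0, "dz": 0, "ax": 0, "ay": 0, "az": 0, "hand": 0.3},
  {"dx": 0, "dy": 0, "dz": 0, "ax": 0, "ay": 0, "az": 0, "hand": 0.3},
])

```text
clock: 6.17
eef_pos: [650.2, -138.0, 174.1]
orientation: [2.058, 2.374, 0.0]
ft_force: [0.6, 0.7, -2.2]
width: 60.9
grip_force: 24.7
```

```bash
python3 - <<'E'
from h import *
s=r.get_state();print(s['eef_pos'],s['ft_force'],s['joints'])
print(go(650.4,-137.7,134))
E
```

```text
[ 650.18301787 -137.99822784  174.11368494] [ 0.63028384  0.6665457  -2.23578377] [-3.76639414e-01  5.60654759e-01  1.39964228e+00  3.95226537e-05
  1.18107598e+00 -5.18939815e-01]
[ 0.3  0.2 40.1]
```

>>> drive_tool([
  {"dx": 0, "dy": 0, "dz": 6, "ax": 0, "ay": 0, "az": 0, "hand": 0.3},
  {"dx": 0, "dy": 0, "dz": 10, "ax": 0, "ay": 0, "az": 0, "hand": 0.3},
  {"dx": 0, "dy": 0, "dz": 10, "ax": 0, "ay": 0, "az": 0, "hand": 0.3},
  {"dx": 0, "dy": 0, "dz": 5, "ax": 0, "ay": 0, "az": 0, "hand": 0.3},
  {"dx": 0, "dy": 0, "dz": 3, "ax": 0, "ay": 0, "az": 0, "hand": 0.3},
  {"dx": 0, "dy": 0, "dz": 2, "ax": 0, "ay": 0, "az": 0, "hand": 0.3},
  {"dx": 0, "dy": 0, "dz": 1, "ax": 0, "ay": 0, "az": 0, "hand": 0.3},
  {"dx": 0, "dy": 0, "dz": 1, "ax": 0, "ay": 0, "az": 0, "hand": 0.3},
  {"dx": 0, "dy": 0, "dz": 0.5, "ax": 0, "ay": 0, "az": 0, "hand": 0.3},
  {"dx": 0, "dy": 0, "dz": 0, "ax": 0, "ay": 0, "az": 0, "hand": 0.3},
])

```text
clock: 7.0
eef_pos: [650.7, -138.2, 135.6]
orientation: [2.057, 2.373, 0.0]
ft_force: [0.1, -0.4, -0.9]
width: 60.0
grip_force: 24.7
```

>>> drive_tool([
  {"dx": 0, "dy": 0, "dz": 0.5, "ax": 0, "ay": 0, "az": 0, "hand": 0.3},
  {"dx": 0, "dy": 0, "dz": 0, "ax": 0, "ay": 0, "az": 0, "hand": 0.3},
  {"dx": 0, "dy": 0, "dz": 0, "ax": 0, "ay": 0, "az": 0, "hand": 0.66},
  {"dx": 0, "dy": 0, "dz": 0, "ax": 0, "ay": 0, "az": 0, "hand": 0.68},
  {"dx": 0, "dy": 0, "dz": 0, "ax": 0, "ay": 0, "az": 0, "hand": 0.72},
  {"dx": 0, "dy": 0, "dz": 0, "ax": 0, "ay": 0, "az": 0, "hand": 0.8},
  {"dx": 0, "dy": 0, "dz": 0, "ax": 0, "ay": 0, "az": 0, "hand": 1},
  {"dx": 0, "dy": 0, "dz": 0, "ax": 0, "ay": 0, "az": 0, "hand": 1},
  {"dx": 0, "dy": 0, "dz": 0, "ax": 0, "ay": 0, "az": 0, "hand": 1},
  {"dx": 0, "dy": 0, "dz": 0, "ax": 0, "ay": 0, "az": 0, "hand": 1},
])

```text
clock: 7.83
eef_pos: [650.5, -138.1, 134.7]
orientation: [-2.058, -2.374, 0.0]
ft_force: [0.0, 0.0, -0.2]
width: 91.8
grip_force: 0.0
```

>>> drive_tool([
  {"dx": 0, "dy": 0, "dz": -10, "ax": 0, "ay": 0, "az": 0, "hand": 1},
  {"dx": 0, "dy": 0, "dz": -20, "ax": 0, "ay": 0, "az": 0, "hand": 1},
  {"dx": 0, "dy": 0, "dz": -25, "ax": 0, "ay": 0, "az": 0, "hand": 1},
  {"dx": 0, "dy": 0, "dz": -25, "ax": 0, "ay": 0, "az": 0, "hand": 1},
  {"dx": 10, "dy": -10, "dz": -10, "ax": 0, "ay": 0, "az": 0, "hand": 1},
  {"dx": 25, "dy": -20, "dz": 0, "ax": 0, "ay": 0, "az": 0, "hand": 1},
  {"dx": 30, "dy": -20, "dz": 0, "ax": 0, "ay": 0, "az": 0, "hand": 1},
  {"dx": 30, "dy": -20, "dz": 0, "ax": 0, "ay": 0, "az": 0, "hand": 1},
  {"dx": 30, "dy": -20, "dz": 0, "ax": 0, "ay": 0, "az": 0, "hand": 1},
  {"dx": 30, "dy": -20, "dz": 0, "ax": 0, "ay": 0, "az": 0, "hand": 1},
])

```text
clock: 8.67
eef_pos: [518.5, 0.7, 225.6]
orientation: [2.058, 2.373, 0.001]
ft_force: [0.3, 0.4, -0.7]
width: 93.0
grip_force: 0.0
```

```bash
python3 - <<'E'
from h import *
s=r.get_state();print(s['eef_pos'],go(442,114.5,170))
E
```

```text
[518.48571682   0.68999472 225.6004009 ] [123.5 -59.7  55.5]
```

>>> drive_tool([
  {"dx": 30, "dy": -15, "dz": 10, "ax": 0, "ay": 0, "az": 0, "hand": 1},
  {"dx": 30, "dy": -15, "dz": 15, "ax": 0, "ay": 0, "az": 0, "hand": 1},
  {"dx": 25, "dy": -12, "dz": 12, "ax": 0, "ay": 0, "az": 0, "hand": 1},
  {"dx": 20, "dy": -10, "dz": 10, "ax": 0, "ay": 0, "az": 0, "hand": 1},
  {"dx": 12, "dy": -5, "dz": 5, "ax": 0, "ay": 0, "az": 0, "hand": 1},
  {"dx": 6.5, "dy": -3, "dz": 3, "ax": 0, "ay": 0, "az": 0, "hand": 1},
  {"dx": 0, "dy": 0, "dz": 0, "ax": 0, "ay": 0, "az": 0, "hand": 1},
  {"dx": 0, "dy": 0, "dz": 0, "ax": 0, "ay": 0, "az": 0, "hand": 1},
  {"dx": 0, "dy": 0, "dz": 0, "ax": 0, "ay": 0, "az": 0, "hand": 1},
  {"dx": 0, "dy": 0, "dz": 0, "ax": 0, "ay": 0, "az": 0, "hand": 1},
])

```text
clock: 9.5
eef_pos: [444.0, 112.6, 170.3]
orientation: [2.058, 2.372, 0.001]
ft_force: [0.0, 0.9, 0.2]
width: 93.0
grip_force: 0.0
```

```bash
python3 - <<'E'
from h import *
s=r.get_state();print(s['eef_pos'],go(442,114.5,105))
t=cv2.resize(r.get_image("top")[:,:,::-1],None,fx=4,fy=4,interpolation=3)
sc=cv2.resize(r.get_image("scene")[:,:,::-1],None,fx=4,fy=4,interpolation=3)
L=[]
for n,I in(("top",t),("scene",sc)):
    for z,rr in((95,31),(21,30)):
        cv2.polylines(I,[np.int32((proj(n,circ(649.5,-131.8,z,rr))+.5)*4)],True,(255,255,0),1)
    c=np.int32(proj(n,[649.5,-131.8,60])[0]*4);L.append(I[c[1]-200:c[1]+200,c[0]-200:c[0]+200])
cv2.imwrite("pics/p5.png",np.hstack(L))
E
```

```text
[443.98067576 112.64279062 170.28944024] [ 2.1 -1.8 65.3]
```

View pics/p5.png

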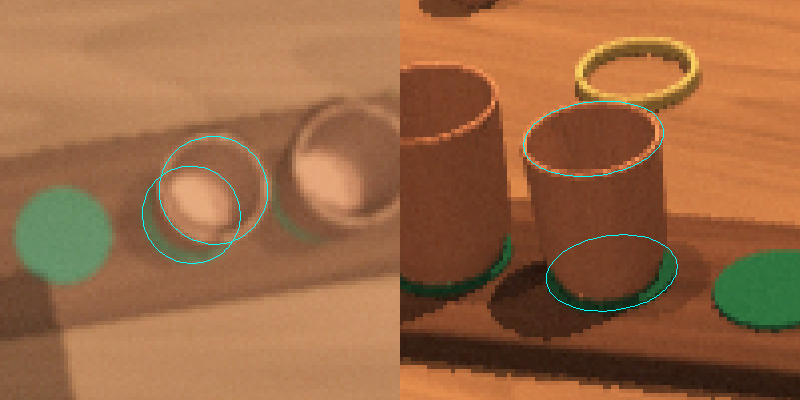

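b5 stands upright on disc_4. Its rim matches the predicted circle to within about 1 px in both views. Next is b4.

>>> drive_tool([
  {"dx": 2, "dy": -2, "dz": 8, "ax": 0, "ay": 0, "az": 0, "hand": 1},
  {"dx": 0, "dy": 0, "dz": 15, "ax": 0, "ay": 0, "az": 0, "hand": 1},
  {"dx": 0, "dy": 0, "dz": 18, "ax": 0, "ay": 0, "az": 0, "hand": 1},
  {"dx": 0, "dy": 0, "dz": 13, "ax": 0, "ay": 0, "az": 0, "hand": 1},
  {"dx": 0, "dy": 0, "dz": 8, "ax": 0, "ay": 0, "az": 0, "hand": 1},
  {"dx": 0, "dy": 0, "dz": 3, "ax": 0, "ay": 0, "az": 0, "hand": 1},
  {"dx": 0, "dy": 0, "dz": 0, "ax": 0, "ay": 0, "az": 0, "hand": 0.8},
  {"dx": 0, "dy": 0, "dz": 0, "ax": 0, "ay": 0, "az": 0, "hand": 0.65},
  {"dx": 0, "dy": 0, "dz": 0, "ax": 0, "ay": 0, "az": 0, "hand": 0.62},
  {"dx": 0, "dy": 0, "dz": 0, "ax": 0, "ay": 0, "az": 0, "hand": 0.59},
])

```text
clock: 10.43
eef_pos: [441.0, 115.2, 105.4]
orientation: [2.057, 2.373, 0.002]
ft_force: [-0.2, -0.6, 0.7]
width: 70.5
grip_force: 0.0
```

>>> drive_tool([
  {"dx": 0, "dy": 0, "dz": 0, "ax": 0, "ay": 0, "az": 0, "hand": 0.55},
  {"dx": 0, "dy": 0, "dz": 0, "ax": 0, "ay": 0, "az": 0, "hand": 0.4},
  {"dx": 0, "dy": 0, "dz": 0, "ax": 0, "ay": 0, "az": 0, "hand": 0.2},
  {"dx": 0, "dy": 0, "dz": 0, "ax": 0, "ay": 0, "az": 0, "hand": 0.2},
  {"dx": 0, "dy": 0, "dz": 0, "ax": 0, "ay": 0, "az": 0, "hand": 0.2},
  {"dx": 0, "dy": 0, "dz": 0, "ax": 0, "ay": 0, "az": 0, "hand": 0.2},
])

```text
clock: 10.93
eef_pos: [440.7, 115.2, 105.1]
orientation: [2.058, 2.374, 0.001]
ft_force: [-1.4, -0.5, 5.1]
width: 54.0
grip_force: 25.1
```

```bash
python3 - <<'E'
from h import *
s=r.get_state();print(s['eef_pos'],s['width'],s['grip_force'])
E
```

```text
[440.66161598 115.20067138 105.0927367 ] 54.049227268257695 25.13041382624465
```

>>> drive_tool([
  {"dx": 0, "dy": 0, "dz": -5, "ax": 0, "ay": 0, "az": 0, "hand": 0.2},
  {"dx": 0, "dy": 0, "dz": -10, "ax": 0, "ay": 0, "az": 0, "hand": 0.2},
  {"dx": 0, "dy": 0, "dz": -15, "ax": 0, "ay": 0, "az": 0, "hand": 0.2},
  {"dx": 0, "dy": 0, "dz": -15, "ax": 0, "ay": 0, "az": 0, "hand": 0.2},
  {"dx": 0, "dy": 0, "dz": -10, "ax": 0, "ay": 0, "az": 0, "hand": 0.2},
  {"dx": 0, "dy": 0, "dz": -5, "ax": 0, "ay": 0, "az": 0, "hand": 0.2},
  {"dx": -5, "dy": 5, "dz": 0, "ax": 0, "ay": 0, "az": 0, "hand": 0.2},
  {"dx": -15, "dy": 13, "dz": 0, "ax": 0, "ay": 0, "az": 0, "hand": 0.2},
  {"dx": -22, "dy": 19, "dz": 0, "ax": 0, "ay": 0, "az": 0, "hand": 0.2},
  {"dx": -25, "dy": 22, "dz": 0, "ax": 0, "ay": 0, "az": 0, "hand": 0.2},
])

```text
clock: 11.77
eef_pos: [508.1, 57.0, 163.9]
orientation: [-2.055, -2.374, 0.002]
ft_force: [-0.2, 0.8, -0.4]
width: 53.9
grip_force: 25.1
```

>>> drive_tool([
  {"dx": -25, "dy": 22, "dz": 0, "ax": 0, "ay": 0, "az": 0, "hand": 0.2},
  {"dx": -25, "dy": 22, "dz": 0, "ax": 0, "ay": 0, "az": 0, "hand": 0.2},
  {"dx": -25, "dy": 22, "dz": 0, "ax": 0, "ay": 0, "az": 0, "hand": 0.2},
  {"dx": -25, "dy": 22, "dz": 0, "ax": 0, "ay": 0, "az": 0, "hand": 0.2},
  {"dx": -18, "dy": 15, "dz": 0, "ax": 0, "ay": 0, "az": 0, "hand": 0.2},
  {"dx": -10, "dy": 8, "dz": 0, "ax": 0, "ay": 0, "az": 0, "hand": 0.2},
  {"dx": 0, "dy": 0, "dz": 0, "ax": 0, "ay": 0, "az": 0, "hand": 0.2},
  {"dx": 0, "dy": 0, "dz": 0, "ax": 0, "ay": 0, "az": 0, "hand": 0.2},
  {"dx": 0, "dy": 0, "dz": 0, "ax": 0, "ay": 0, "az": 0, "hand": 0.2},
  {"dx": 0, "dy": 0, "dz": 0, "ax": 0, "ay": 0, "az": 0, "hand": 0.2},
])

```text
clock: 12.6
eef_pos: [635.4, -52.7, 164.3]
orientation: [-2.056, -2.373, 0.001]
ft_force: [0.5, -0.4, -2.1]
width: 53.9
grip_force: 25.1
```

```bash
python3 - <<'E'
from h import *
s=r.get_state();print(s['eef_pos'],s['width'],s['ft_force'],go(638.3,-52.5,126))
E
```

```text
[635.39743552 -52.73077429 164.27227436] 53.93185211647544 [ 0.51430024 -0.40548776 -2.12044652] [-0.2  3.  38.3]
```

>>> drive_tool([
  {"dx": 0, "dy": 2, "dz": 6, "ax": 0, "ay": 0, "az": 0, "hand": 0.2},
  {"dx": 0, "dy": 0, "dz": 10, "ax": 0, "ay": 0, "az": 0, "hand": 0.2},
  {"dx": 0, "dy": 0, "dz": 10, "ax": 0, "ay": 0, "az": 0, "hand": 0.2},
  {"dx": 0, "dy": 0, "dz": 5, "ax": 0, "ay": 0, "az": 0, "hand": 0.2},
  {"dx": 0, "dy": 0, "dz": 3, "ax": 0, "ay": 0, "az": 0, "hand": 0.2},
  {"dx": 0, "dy": 0, "dz": 2, "ax": 0, "ay": 0, "az": 0, "hand": 0.2},
  {"dx": 0, "dy": 0, "dz": 1, "ax": 0, "ay": 0, "az": 0, "hand": 0.2},
  {"dx": 0, "dy": 0, "dz": 1, "ax": 0, "ay": 0, "az": 0, "hand": 0.2},
  {"dx": 0, "dy": 0, "dz": 0.5, "ax": 0, "ay": 0, "az": 0, "hand": 0.2},
  {"dx": 0, "dy": 0, "dz": 0.5, "ax": 0, "ay": 0, "az": 0, "hand": 0.2},
])

```text
clock: 13.43
eef_pos: [638.6, -53.5, 126.2]
orientation: [2.057, 2.373, 0.0]
ft_force: [-0.6, -0.5, 3.5]
width: 54.2
grip_force: 25.1
```

>>> drive_tool([
  {"dx": 0, "dy": 0, "dz": 0, "ax": 0, "ay": 0, "az": 0, "hand": 0.2},
  {"dx": 0, "dy": 0, "dz": 0, "ax": 0, "ay": 0, "az": 0, "hand": 0.2},
  {"dx": 0, "dy": 0, "dz": 0, "ax": 0, "ay": 0, "az": 0, "hand": 0.2},
])

```text
clock: 13.68
eef_pos: [638.6, -53.5, 126.2]
orientation: [2.057, 2.373, 0.0]
ft_force: [0.3, -0.2, 1.1]
width: 53.6
grip_force: 25.1
```

>>> drive_tool([
  {"dx": 0, "dy": 0, "dz": 0, "ax": 0, "ay": 0, "az": 0, "hand": 0.59},
  {"dx": 0, "dy": 0, "dz": 0, "ax": 0, "ay": 0, "az": 0, "hand": 0.62},
  {"dx": 0, "dy": 0, "dz": 0, "ax": 0, "ay": 0, "az": 0, "hand": 0.7},
  {"dx": 0, "dy": 0, "dz": 0, "ax": 0, "ay": 0, "az": 0, "hand": 0.9},
  {"dx": 0, "dy": 0, "dz": 0, "ax": 0, "ay": 0, "az": 0, "hand": 1},
  {"dx": 0, "dy": 0, "dz": 0, "ax": 0, "ay": 0, "az": 0, "hand": 1},
  {"dx": 0, "dy": 0, "dz": 0, "ax": 0, "ay": 0, "az": 0, "hand": 1},
  {"dx": 0, "dy": 0, "dz": -10, "ax": 0, "ay": 0, "az": 0, "hand": 1},
  {"dx": 0, "dy": 0, "dz": -20, "ax": 0, "ay": 0, "az": 0, "hand": 1},
  {"dx": 0, "dy": 0, "dz": -30, "ax": 0, "ay": 0, "az": 0, "hand": 1},
])

```text
clock: 14.52
eef_pos: [636.9, -53.1, 184.2]
orientation: [-2.055, -2.37, 0.004]
ft_force: [0.2, -0.5, -0.4]
width: 92.5
grip_force: 0.0
```

>>> drive_tool([
  {"dx": 5, "dy": -2, "dz": -30, "ax": 0, "ay": 0, "az": 0, "hand": 1},
  {"dx": 20, "dy": -9, "dz": -10, "ax": 0, "ay": 0, "az": 0, "hand": 1},
  {"dx": 30, "dy": -13, "dz": 0, "ax": 0, "ay": 0, "az": 0, "hand": 1},
  {"dx": 30, "dy": -13, "dz": 0, "ax": 0, "ay": 0, "az": 0, "hand": 1},
  {"dx": 30, "dy": -13, "dz": 0, "ax": 0, "ay": 0, "az": 0, "hand": 1},
  {"dx": 30, "dy": -13, "dz": 0, "ax": 0, "ay": 0, "az": 0, "hand": 1},
  {"dx": 30, "dy": -13, "dz": 0, "ax": 0, "ay": 0, "az": 0, "hand": 1},
  {"dx": 30, "dy": -13, "dz": 0, "ax": 0, "ay": 0, "az": 0, "hand": 1},
  {"dx": 30, "dy": -13, "dz": 0, "ax": 0, "ay": 0, "az": 0, "hand": 1},
  {"dx": 30, "dy": -13, "dz": 0, "ax": 0, "ay": 0, "az": 0, "hand": 1},
])

```text
clock: 15.35
eef_pos: [486.1, 193.8, 226.8]
orientation: [2.058, 2.373, 0.002]
ft_force: [0.2, 0.7, -0.3]
width: 92.8
grip_force: 0.0
```

>>> drive_tool([
  {"dx": 30, "dy": -13, "dz": 10, "ax": 0, "ay": 0, "az": 0, "hand": 1},
  {"dx": 30, "dy": -13, "dz": 15, "ax": 0, "ay": 0, "az": 0, "hand": 1},
  {"dx": 30, "dy": -13, "dz": 15, "ax": 0, "ay": 0, "az": 0, "hand": 1},
  {"dx": 26, "dy": -13, "dz": 10, "ax": 0, "ay": 0, "az": 0, "hand": 1},
  {"dx": 20, "dy": -10, "dz": 7, "ax": 0, "ay": 0, "az": 0, "hand": 1},
  {"dx": 12, "dy": -6, "dz": 3, "ax": 0, "ay": 0, "az": 0, "hand": 1},
  {"dx": 0, "dy": 0, "dz": 0, "ax": 0, "ay": 0, "az": 0, "hand": 1},
  {"dx": 0, "dy": 0, "dz": 0, "ax": 0, "ay": 0, "az": 0, "hand": 1},
  {"dx": 0, "dy": 0, "dz": 0, "ax": 0, "ay": 0, "az": 0, "hand": 1},
  {"dx": 0, "dy": 0, "dz": 0, "ax": 0, "ay": 0, "az": 0, "hand": 1},
])

```text
clock: 16.18
eef_pos: [399.7, 328.8, 166.5]
orientation: [2.059, 2.372, 0.002]
ft_force: [0.1, -0.1, 0.6]
width: 93.1
grip_force: 0.0
```

```bash
python3 - <<'E'
from h import *
s=r.get_state();print(s['eef_pos'],s['joints'][[0,5]],go(396.5,328.5,98))
E
```

```text
[399.66999081 328.83859573 166.45065177] [0.47287733 0.33172669] [ 0.1 -3.3 68.4]
```

>>> drive_tool([
  {"dx": 0, "dy": -2.5, "dz": 8, "ax": 0, "ay": 0, "az": 0, "hand": 1},
  {"dx": 0, "dy": 0, "dz": 15, "ax": 0, "ay": 0, "az": 0, "hand": 1},
  {"dx": 0, "dy": 0, "dz": 18, "ax": 0, "ay": 0, "az": 0, "hand": 1},
  {"dx": 0, "dy": 0, "dz": 15, "ax": 0, "ay": 0, "az": 0, "hand": 1},
  {"dx": 0, "dy": 0, "dz": 9, "ax": 0, "ay": 0, "az": 0, "hand": 1},
  {"dx": 0, "dy": 0, "dz": 3, "ax": 0, "ay": 0, "az": 0, "hand": 0.9},
  {"dx": 0, "dy": 0, "dz": 0, "ax": 0, "ay": 0, "az": 0, "hand": 0.7},
  {"dx": 0, "dy": 0, "dz": 0, "ax": 0, "ay": 0, "az": 0, "hand": 0.6},
  {"dx": 0, "dy": 0, "dz": 0, "ax": 0, "ay": 0, "az": 0, "hand": 0.56},
  {"dx": 0, "dy": 0, "dz": 0, "ax": 0, "ay": 0, "az": 0, "hand": 0.53},
])

```text
clock: 17.02
eef_pos: [396.7, 329.3, 98.6]
orientation: [2.057, 2.373, 0.003]
ft_force: [-0.0, -0.3, 0.6]
width: 64.0
grip_force: 0.0
```

>>> drive_tool([
  {"dx": 0, "dy": 0, "dz": 0, "ax": 0, "ay": 0, "az": 0, "hand": 0.5},
  {"dx": 0, "dy": 0, "dz": 0, "ax": 0, "ay": 0, "az": 0, "hand": 0.4},
  {"dx": 0, "dy": 0, "dz": 0, "ax": 0, "ay": 0, "az": 0, "hand": 0.2},
  {"dx": 0, "dy": 0, "dz": 0, "ax": 0, "ay": 0, "az": 0, "hand": 0.2},
  {"dx": 0, "dy": 0, "dz": 0, "ax": 0, "ay": 0, "az": 0, "hand": 0.2},
  {"dx": 0, "dy": 0, "dz": 0, "ax": 0, "ay": 0, "az": 0, "hand": 0.2},
])

```text
clock: 17.52
eef_pos: [396.5, 329.2, 98.1]
orientation: [2.057, 2.374, 0.001]
ft_force: [-0.5, 0.3, 3.1]
width: 46.2
grip_force: 24.9
```

```bash
python3 - <<'E'
from h import *
s=r.get_state();print(s['eef_pos'],s['width'],s['grip_force'],go(627.1,26.3,s['eef_pos'][2]))
I=cv2.resize(r.get_image("scene")[:,:,::-1],None,fx=4,fy=4,interpolation=3)
for z,rr,c in((54,24,(396.5,328.5)),(1,18,(396.5,328.5)),(85,27.5,(638.3,-52.8)),(21,30,(638.3,-52.8))):
    cv2.polylines(I,[np.int32((proj("scene",circ(*c,z,rr))+.5)*4)],True,(255,255,0),1)
L=[]
for q in([396.5,328.5,30],[638.3,-52.8,60]):
    c=np.int32(proj("scene",q)[0]*4);L.append(I[c[1]-200:c[1]+200,c[0]-200:c[0]+200])
cv2.imwrite("pics/p4.png",np.hstack(L))
E
```

```text
[396.5286077  329.22860647  98.09010884] 46.23841566764193 24.87046476555406 [-3.326e+02  1.852e+02  1.000e-01]
```

View pics/p4.png

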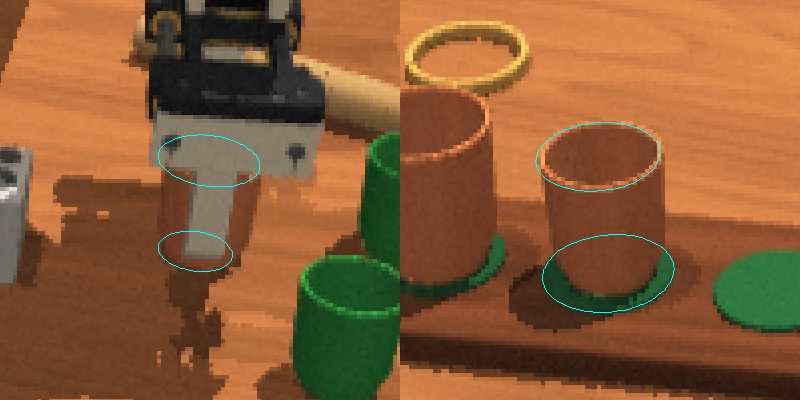

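b4 is centred on disc_3, and b3 is gripped centrally, well clear of the green look-alikes.

>>> drive_tool([
  {"dx": 0, "dy": 0, "dz": -5, "ax": 0, "ay": 0, "az": 0, "hand": 0.2},
  {"dx": 0, "dy": 0, "dz": -10, "ax": 0, "ay": 0, "az": 0, "hand": 0.2},
  {"dx": 0, "dy": 0, "dz": -20, "ax": 0, "ay": 0, "az": 0, "hand": 0.2},
  {"dx": 0, "dy": 0, "dz": -25, "ax": 0, "ay": 0, "az": 0, "hand": 0.2},
  {"dx": 0, "dy": 0, "dz": -15, "ax": 0, "ay": 0, "az": 0, "hand": 0.2},
  {"dx": -5, "dy": 3, "dz": -5, "ax": 0, "ay": 0, "az": 0, "hand": 0.2},
  {"dx": -16, "dy": 9, "dz": 0, "ax": 0, "ay": 0, "az": 0, "hand": 0.2},
  {"dx": -25, "dy": 14, "dz": 0, "ax": 0, "ay": 0, "az": 0, "hand": 0.2},
  {"dx": -27, "dy": 15, "dz": 0, "ax": 0, "ay": 0, "az": 0, "hand": 0.2},
  {"dx": -27, "dy": 15, "dz": 0, "ax": 0, "ay": 0, "az": 0, "hand": 0.2},
])

```text
clock: 18.4
eef_pos: [465.9, 236.8, 177.5]
orientation: [-2.056, -2.375, 0.001]
ft_force: [-0.1, -0.1, -0.5]
width: 46.5
grip_force: 24.9
```

>>> drive_tool([
  {"dx": -27, "dy": 15, "dz": 0, "ax": 0, "ay": 0, "az": 0, "hand": 0.2},
  {"dx": -27, "dy": 15, "dz": 0, "ax": 0, "ay": 0, "az": 0, "hand": 0.2},
  {"dx": -27, "dy": 15, "dz": 0, "ax": 0, "ay": 0, "az": 0, "hand": 0.2},
  {"dx": -27, "dy": 15, "dz": 0, "ax": 0, "ay": 0, "az": 0, "hand": 0.2},
  {"dx": -27, "dy": 15, "dz": 0, "ax": 0, "ay": 0, "az": 0, "hand": 0.2},
  {"dx": -27, "dy": 15, "dz": 0, "ax": 0, "ay": 0, "az": 0, "hand": 0.2},
  {"dx": -27, "dy": 15, "dz": 0, "ax": 0, "ay": 0, "az": 0, "hand": 0.2},
  {"dx": -22, "dy": 12, "dz": 0, "ax": 0, "ay": 0, "az": 0, "hand": 0.2},
  {"dx": -14, "dy": 8, "dz": 0, "ax": 0, "ay": 0, "az": 0, "hand": 0.2},
  {"dx": -7.5, "dy": 4, "dz": 0, "ax": 0, "ay": 0, "az": 0, "hand": 0.2},
])

```text
clock: 19.23
eef_pos: [627.3, 24.0, 177.1]
orientation: [-2.06, -2.371, 0.001]
ft_force: [0.1, -0.6, -0.5]
width: 46.4
grip_force: 24.9
```

>>> drive_tool([
  {"dx": 0, "dy": 0, "dz": 0, "ax": 0, "ay": 0, "az": 0, "hand": 0.2},
  {"dx": 0, "dy": 0, "dz": 0, "ax": 0, "ay": 0, "az": 0, "hand": 0.2},
  {"dx": 0, "dy": 0, "dz": 0, "ax": 0, "ay": 0, "az": 0, "hand": 0.2},
  {"dx": 0, "dy": 0, "dz": 0, "ax": 0, "ay": 0, "az": 0, "hand": 0.2},
  {"dx": 0, "dy": 0, "dz": 0, "ax": 0, "ay": 0, "az": 0, "hand": 0.2},
])

```text
clock: 19.65
eef_pos: [625.9, 27.4, 177.9]
orientation: [-2.056, -2.375, 0.0]
ft_force: [-0.4, 0.2, -1.2]
width: 46.3
grip_force: 24.9
```

```bash
python3 - <<'E'
from h import *
s=r.get_state();print(s['eef_pos'],s['width'],s['ft_force'],go(627.1,26.3,119.2))
E
```

```text
[625.89027253  27.42262403 177.91516   ] 46.27241851649644 [-0.3690708   0.15593947 -1.15140425] [-1.3  1.  58.7]
```

>>> drive_tool([
  {"dx": 0, "dy": 0.5, "dz": 8, "ax": 0, "ay": 0, "az": 0, "hand": 0.2},
  {"dx": 0, "dy": 0, "dz": 15, "ax": 0, "ay": 0, "az": 0, "hand": 0.2},
  {"dx": 0, "dy": 0, "dz": 15, "ax": 0, "ay": 0, "az": 0, "hand": 0.2},
  {"dx": 0, "dy": 0, "dz": 9, "ax": 0, "ay": 0, "az": 0, "hand": 0.2},
  {"dx": 0, "dy": 0, "dz": 5, "ax": 0, "ay": 0, "az": 0, "hand": 0.2},
  {"dx": 0, "dy": 0, "dz": 3, "ax": 0, "ay": 0, "az": 0, "hand": 0.2},
  {"dx": 0, "dy": 0, "dz": 2, "ax": 0, "ay": 0, "az": 0, "hand": 0.2},
  {"dx": 0, "dy": 0, "dz": 1, "ax": 0, "ay": 0, "az": 0, "hand": 0.2},
  {"dx": 0, "dy": 0, "dz": 0.5, "ax": 0, "ay": 0, "az": 0, "hand": 0.2},
  {"dx": 0, "dy": 0, "dz": 0.5, "ax": 0, "ay": 0, "az": 0, "hand": 0.2},
])

```text
clock: 20.48
eef_pos: [627.4, 26.2, 119.3]
orientation: [2.057, 2.373, 0.001]
ft_force: [0.2, -0.1, -1.3]
width: 46.2
grip_force: 24.9
```

>>> drive_tool([
  {"dx": 0, "dy": 0, "dz": 0, "ax": 0, "ay": 0, "az": 0, "hand": 0.2},
  {"dx": 0, "dy": 0, "dz": 0, "ax": 0, "ay": 0, "az": 0, "hand": 0.2},
  {"dx": 0, "dy": 0, "dz": 0, "ax": 0, "ay": 0, "az": 0, "hand": 0.2},
])

```text
clock: 20.73
eef_pos: [627.3, 26.2, 119.2]
orientation: [2.057, 2.373, 0.001]
ft_force: [-0.1, -0.0, 0.4]
width: 46.1
grip_force: 24.9
```

>>> drive_tool([
  {"dx": 0, "dy": 0, "dz": 0, "ax": 0, "ay": 0, "az": 0, "hand": 0.5},
  {"dx": 0, "dy": 0, "dz": 0, "ax": 0, "ay": 0, "az": 0, "hand": 0.54},
  {"dx": 0, "dy": 0, "dz": 0, "ax": 0, "ay": 0, "az": 0, "hand": 0.6},
  {"dx": 0, "dy": 0, "dz": 0, "ax": 0, "ay": 0, "az": 0, "hand": 0.8},
  {"dx": 0, "dy": 0, "dz": 0, "ax": 0, "ay": 0, "az": 0, "hand": 1},
  {"dx": 0, "dy": 0, "dz": 0, "ax": 0, "ay": 0, "az": 0, "hand": 1},
  {"dx": 0, "dy": 0, "dz": 0, "ax": 0, "ay": 0, "az": 0, "hand": 1},
  {"dx": 0, "dy": 0, "dz": -10, "ax": 0, "ay": 0, "az": 0, "hand": 1},
  {"dx": 0, "dy": 0, "dz": -20, "ax": 0, "ay": 0, "az": 0, "hand": 1},
  {"dx": 0, "dy": 0, "dz": -30, "ax": 0, "ay": 0, "az": 0, "hand": 1},
])

```text
clock: 21.57
eef_pos: [625.4, 26.4, 177.3]
orientation: [-2.055, -2.37, 0.005]
ft_force: [-0.1, -0.3, -0.1]
width: 91.9
grip_force: 0.0
```

>>> drive_tool([
  {"dx": 0, "dy": 0, "dz": -30, "ax": 0, "ay": 0, "az": 0, "hand": 1},
  {"dx": -12, "dy": -11, "dz": -10, "ax": 0, "ay": 0, "az": 0, "hand": 1},
  {"dx": -24, "dy": -20, "dz": 0, "ax": 0, "ay": 0, "az": 0, "hand": 1},
  {"dx": -24, "dy": -20, "dz": 0, "ax": 0, "ay": 0, "az": 0, "hand": 1},
  {"dx": -24, "dy": -20, "dz": 0, "ax": 0, "ay": 0, "az": 0, "hand": 1},
  {"dx": -24, "dy": -20, "dz": 0, "ax": 0, "ay": 0, "az": 0, "hand": 1},
  {"dx": -24, "dy": -20, "dz": 0, "ax": 0, "ay": 0, "az": 0, "hand": 1},
  {"dx": -24, "dy": -20, "dz": 0, "ax": 0, "ay": 0, "az": 0, "hand": 1},
  {"dx": -24, "dy": -20, "dz": 0, "ax": 0, "ay": 0, "az": 0, "hand": 1},
  {"dx": -24, "dy": -20, "dz": 0, "ax": 0, "ay": 0, "az": 0, "hand": 1},
])

```text
clock: 22.4
eef_pos: [484.9, -201.3, 218.9]
orientation: [2.058, 2.374, -0.0]
ft_force: [0.7, -0.6, -0.6]
width: 92.9
grip_force: 0.0
```

>>> drive_tool([
  {"dx": -24, "dy": -20, "dz": 8, "ax": 0, "ay": 0, "az": 0, "hand": 1},
  {"dx": -24, "dy": -20, "dz": 12, "ax": 0, "ay": 0, "az": 0, "hand": 1},
  {"dx": -24, "dy": -20, "dz": 15, "ax": 0, "ay": 0, "az": 0, "hand": 1},
  {"dx": -24, "dy": -19, "dz": 15, "ax": 0, "ay": 0, "az": 0, "hand": 1},
  {"dx": -20, "dy": -15, "dz": 10, "ax": 0, "ay": 0, "az": 0, "hand": 1},
  {"dx": -12, "dy": -9, "dz": 5, "ax": 0, "ay": 0, "az": 0, "hand": 1},
  {"dx": 0, "dy": 0, "dz": 0, "ax": 0, "ay": 0, "az": 0, "hand": 1},
  {"dx": 0, "dy": 0, "dz": 0, "ax": 0, "ay": 0, "az": 0, "hand": 1},
  {"dx": 0, "dy": 0, "dz": 0, "ax": 0, "ay": 0, "az": 0, "hand": 1},
  {"dx": 0, "dy": 0, "dz": 0, "ax": 0, "ay": 0, "az": 0, "hand": 1},
])

```text
clock: 23.23
eef_pos: [403.3, -340.5, 154.3]
orientation: [2.056, 2.374, 0.0]
ft_force: [-1.5, 1.0, 0.1]
width: 93.0
grip_force: 0.0
```

```bash
python3 - <<'E'
from h import *
s=r.get_state();print(s['eef_pos'],go(405.8,-342.9,91))
E
```

```text
[ 403.26318304 -340.49664951  154.27714897] [-2.7  2.1 63.3]
```

>>> drive_tool([
  {"dx": -2.5, "dy": 1.5, "dz": 8, "ax": 0, "ay": 0, "az": 0, "hand": 1},
  {"dx": 0, "dy": 0, "dz": 14, "ax": 0, "ay": 0, "az": 0, "hand": 1},
  {"dx": 0, "dy": 0, "dz": 18, "ax": 0, "ay": 0, "az": 0, "hand": 1},
  {"dx": 0, "dy": 0, "dz": 13, "ax": 0, "ay": 0, "az": 0, "hand": 1},
  {"dx": 0, "dy": 0, "dz": 7, "ax": 0, "ay": 0, "az": 0, "hand": 1},
  {"dx": 0, "dy": 0, "dz": 3, "ax": 0, "ay": 0, "az": 0, "hand": 0.8},
  {"dx": 0, "dy": 0, "dz": 0, "ax": 0, "ay": 0, "az": 0, "hand": 0.6},
  {"dx": 0, "dy": 0, "dz": 0, "ax": 0, "ay": 0, "az": 0, "hand": 0.52},
  {"dx": 0, "dy": 0, "dz": 0, "ax": 0, "ay": 0, "az": 0, "hand": 0.48},
  {"dx": 0, "dy": 0, "dz": 0, "ax": 0, "ay": 0, "az": 0, "hand": 0.45},
])

```text
clock: 24.07
eef_pos: [405.1, -343.9, 91.6]
orientation: [2.057, 2.373, -0.001]
ft_force: [-0.5, -0.4, 0.3]
width: 64.7
grip_force: 0.0
```

>>> drive_tool([
  {"dx": 0, "dy": 0, "dz": 0, "ax": 0, "ay": 0, "az": 0, "hand": 0.43},
  {"dx": 0, "dy": 0, "dz": 0, "ax": 0, "ay": 0, "az": 0, "hand": 0.4},
  {"dx": 0, "dy": 0, "dz": 0, "ax": 0, "ay": 0, "az": 0, "hand": 0.2},
  {"dx": 0, "dy": 0, "dz": 0, "ax": 0, "ay": 0, "az": 0, "hand": 0.2},
  {"dx": 0, "dy": 0, "dz": 0, "ax": 0, "ay": 0, "az": 0, "hand": 0.2},
  {"dx": 0, "dy": 0, "dz": 0, "ax": 0, "ay": 0, "az": 0, "hand": 0.2},
])

```text
clock: 24.57
eef_pos: [404.7, -343.7, 90.9]
orientation: [2.058, 2.374, -0.0]
ft_force: [-1.5, -0.6, 2.1]
width: 39.8
grip_force: 25.0
```

```bash
python3 - <<'E'
from h import *
s=r.get_state();p=s['eef_pos'];print(p,s['width'],s['grip_force'],go(615.9,105.4,p[2]))
I=cv2.resize(r.get_image("scene")[:,:,::-1],None,fx=4,fy=4,interpolation=3)
for z,rr,c in((44,20.5,p[:2]),(1,15,p[:2]),(75,24,(627.1,26.3)),(21,30,(627.1,26.3))):
    cv2.polylines(I,[np.int32((proj("scene",circ(*c,z,rr))+.5)*4)],True,(255,255,0),1)
L=[]
for q in([p[0],p[1],30],[627.1,26.3,50]):
    c=np.int32(proj("scene",q)[0]*4);L.append(I[c[1]-200:c[1]+200,c[0]-200:c[0]+200])
cv2.imwrite("pics/p3.png",np.hstack(L))
E
```

```text
[ 404.7217598  -343.67857739   90.93812669] 39.7913395819912 25.0001843663631 [ 4.146e+02  2.728e+02 -1.000e-01]
```

View pics/p3.png

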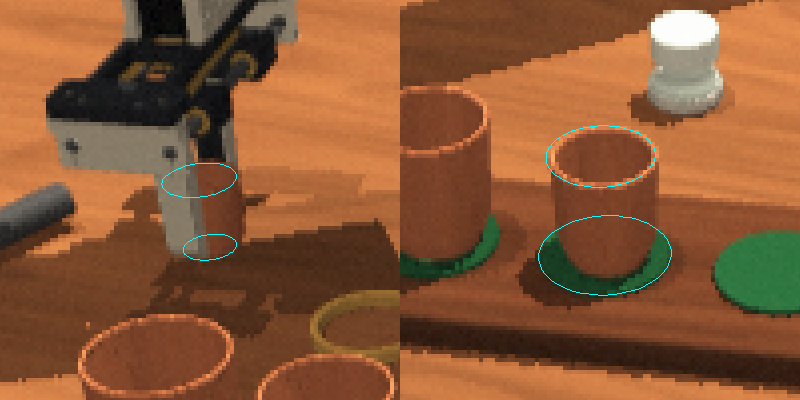

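b3 is centred on disc_2. In the left crop, b2 sits about 2 mm toward +y within the grip, so I'll allow for that.

>>> drive_tool([
  {"dx": 0, "dy": 0, "dz": -5, "ax": 0, "ay": 0, "az": 0, "hand": 0.2},
  {"dx": 0, "dy": 0, "dz": -10, "ax": 0, "ay": 0, "az": 0, "hand": 0.2},
  {"dx": 0, "dy": 0, "dz": -20, "ax": 0, "ay": 0, "az": 0, "hand": 0.2},
  {"dx": 0, "dy": 0, "dz": -30, "ax": 0, "ay": 0, "az": 0, "hand": 0.2},
  {"dx": 0, "dy": 0, "dz": -20, "ax": 0, "ay": 0, "az": 0, "hand": 0.2},
  {"dx": 8, "dy": 5, "dz": -5, "ax": 0, "ay": 0, "az": 0, "hand": 0.2},
  {"dx": 16, "dy": 11, "dz": 0, "ax": 0, "ay": 0, "az": 0, "hand": 0.2},
  {"dx": 24, "dy": 16, "dz": 0, "ax": 0, "ay": 0, "az": 0, "hand": 0.2},
  {"dx": 27, "dy": 18, "dz": 0, "ax": 0, "ay": 0, "az": 0, "hand": 0.2},
  {"dx": 27, "dy": 18, "dz": 0, "ax": 0, "ay": 0, "az": 0, "hand": 0.2},
])

```text
clock: 25.45
eef_pos: [457.6, -231.1, 180.4]
orientation: [-2.059, -2.372, -0.0]
ft_force: [0.4, 0.7, -0.3]
width: 39.7
grip_force: 25.0
```

>>> drive_tool([
  {"dx": 27, "dy": 18, "dz": 0, "ax": 0, "ay": 0, "az": 0, "hand": 0.2},
  {"dx": 27, "dy": 18, "dz": 0, "ax": 0, "ay": 0, "az": 0, "hand": 0.2},
  {"dx": 27, "dy": 18, "dz": 0, "ax": 0, "ay": 0, "az": 0, "hand": 0.2},
  {"dx": 27, "dy": 18, "dz": 0, "ax": 0, "ay": 0, "az": 0, "hand": 0.2},
  {"dx": 27, "dy": 18, "dz": 0, "ax": 0, "ay": 0, "az": 0, "hand": 0.2},
  {"dx": 27, "dy": 18, "dz": 0, "ax": 0, "ay": 0, "az": 0, "hand": 0.2},
  {"dx": 27, "dy": 18, "dz": 0, "ax": 0, "ay": 0, "az": 0, "hand": 0.2},
  {"dx": 27, "dy": 18, "dz": 0, "ax": 0, "ay": 0, "az": 0, "hand": 0.2},
  {"dx": 27, "dy": 18, "dz": 0, "ax": 0, "ay": 0, "az": 0, "hand": 0.2},
  {"dx": 27, "dy": 18, "dz": 0, "ax": 0, "ay": 0, "az": 0, "hand": 0.2},
])

```text
clock: 26.28
eef_pos: [597.1, 62.3, 180.1]
orientation: [-2.057, -2.373, 0.001]
ft_force: [0.7, -0.6, -1.3]
width: 39.7
grip_force: 25.0
```

>>> drive_tool([
  {"dx": 20, "dy": 13, "dz": 0, "ax": 0, "ay": 0, "az": 0, "hand": 0.2},
  {"dx": 12, "dy": 8, "dz": 0, "ax": 0, "ay": 0, "az": 0, "hand": 0.2},
  {"dx": 8, "dy": 4, "dz": 0, "ax": 0, "ay": 0, "az": 0, "hand": 0.2},
  {"dx": 0, "dy": 0, "dz": 0, "ax": 0, "ay": 0, "az": 0, "hand": 0.2},
  {"dx": 0, "dy": 0, "dz": 0, "ax": 0, "ay": 0, "az": 0, "hand": 0.2},
  {"dx": 0, "dy": 0, "dz": 0, "ax": 0, "ay": 0, "az": 0, "hand": 0.2},
  {"dx": 0, "dy": 0, "dz": 0, "ax": 0, "ay": 0, "az": 0, "hand": 0.2},
  {"dx": 0, "dy": 0, "dz": 0, "ax": 0, "ay": 0, "az": 0, "hand": 0.2},
])

```text
clock: 26.95
eef_pos: [616.3, 101.8, 180.9]
orientation: [2.06, 2.372, -0.0]
ft_force: [-0.6, -0.2, -0.5]
width: 39.4
grip_force: 25.0
```

```bash
python3 - <<'E'
from h import *
s=r.get_state();print(s['eef_pos'],s['width'],s['ft_force'],go(616.2,103.4,112))
E
```

```text
[616.29278229 101.80239178 180.89725816] 39.40717513382615 [-0.5807726  -0.19861647 -0.52551237] [ 1.6  0.1 68.9]
```

>>> drive_tool([
  {"dx": 1, "dy": 0, "dz": 8, "ax": 0, "ay": 0, "az": 0, "hand": 0.2},
  {"dx": 0, "dy": 0, "dz": 15, "ax": 0, "ay": 0, "az": 0, "hand": 0.2},
  {"dx": 0, "dy": 0, "dz": 18, "ax": 0, "ay": 0, "az": 0, "hand": 0.2},
  {"dx": 0, "dy": 0, "dz": 13, "ax": 0, "ay": 0, "az": 0, "hand": 0.2},
  {"dx": 0, "dy": 0, "dz": 7, "ax": 0, "ay": 0, "az": 0, "hand": 0.2},
  {"dx": 0, "dy": 0, "dz": 3, "ax": 0, "ay": 0, "az": 0, "hand": 0.2},
  {"dx": 0, "dy": 0, "dz": 2, "ax": 0, "ay": 0, "az": 0, "hand": 0.2},
  {"dx": 0, "dy": 0, "dz": 1, "ax": 0, "ay": 0, "az": 0, "hand": 0.2},
  {"dx": 0, "dy": 0, "dz": 1, "ax": 0, "ay": 0, "az": 0, "hand": 0.2},
  {"dx": 0, "dy": 0, "dz": 0.5, "ax": 0, "ay": 0, "az": 0, "hand": 0.2},
])

```text
clock: 27.78
eef_pos: [616.8, 104.0, 112.9]
orientation: [2.057, 2.373, 0.001]
ft_force: [-0.2, 0.1, -0.5]
width: 39.7
grip_force: 25.0
```

>>> drive_tool([
  {"dx": 0, "dy": 0, "dz": 0, "ax": 0, "ay": 0, "az": 0, "hand": 0.2},
  {"dx": 0, "dy": 0, "dz": 0, "ax": 0, "ay": 0, "az": 0, "hand": 0.2},
  {"dx": 0, "dy": 0, "dz": 0, "ax": 0, "ay": 0, "az": 0, "hand": 0.2},
])

```text
clock: 28.03
eef_pos: [616.5, 104.1, 112.6]
orientation: [2.057, 2.374, 0.001]
ft_force: [0.3, -0.7, -1.6]
width: 40.0
grip_force: 25.0
```

Still just above the felt, so down a little more, then release. I'll open only partway so the fingers stay clear of the neighbours, then rise and back off.

>>> drive_tool([
  {"dx": 0, "dy": 0, "dz": 0.5, "ax": 0, "ay": 0, "az": 0, "hand": 0.2},
  {"dx": 0, "dy": 0, "dz": 0.3, "ax": 0, "ay": 0, "az": 0, "hand": 0.2},
  {"dx": 0, "dy": 0, "dz": 0, "ax": 0, "ay": 0, "az": 0, "hand": 0.2},
  {"dx": 0, "dy": 0, "dz": 0, "ax": 0, "ay": 0, "az": 0, "hand": 0.44},
  {"dx": 0, "dy": 0, "dz": 0, "ax": 0, "ay": 0, "az": 0, "hand": 0.47},
  {"dx": 0, "dy": 0, "dz": 0, "ax": 0, "ay": 0, "az": 0, "hand": 0.6},
  {"dx": 0, "dy": 0, "dz": 0, "ax": 0, "ay": 0, "az": 0, "hand": 0.8},
  {"dx": 0, "dy": 0, "dz": 0, "ax": 0, "ay": 0, "az": 0, "hand": 0.9},
  {"dx": 0, "dy": 0, "dz": 0, "ax": 0, "ay": 0, "az": 0, "hand": 0.9},
  {"dx": 0, "dy": 0, "dz": 0, "ax": 0, "ay": 0, "az": 0, "hand": 0.9},
])

```text
clock: 28.87
eef_pos: [616.3, 104.0, 111.3]
orientation: [-2.058, -2.374, 0.0]
ft_force: [-0.2, 0.8, 0.8]
width: 72.2
grip_force: 0.0
```

>>> drive_tool([
  {"dx": 0, "dy": 0, "dz": -10, "ax": 0, "ay": 0, "az": 0, "hand": 0.9},
  {"dx": 0, "dy": 0, "dz": -20, "ax": 0, "ay": 0, "az": 0, "hand": 0.9},
  {"dx": 0, "dy": 0, "dz": -30, "ax": 0, "ay": 0, "az": 0, "hand": 0.9},
  {"dx": 0, "dy": 0, "dz": -30, "ax": 0, "ay": 0, "az": 0, "hand": 0.9},
  {"dx": 0, "dy": -10, "dz": -30, "ax": 0, "ay": 0, "az": 0, "hand": 0.9},
  {"dx": 0, "dy": -25, "dz": -10, "ax": 0, "ay": 0, "az": 0, "hand": 0.9},
  {"dx": 0, "dy": -30, "dz": 0, "ax": 0, "ay": 0, "az": 0, "hand": 0.9},
  {"dx": 0, "dy": -30, "dz": 0, "ax": 0, "ay": 0, "az": 0, "hand": 0.9},
  {"dx": 0, "dy": -30, "dz": 0, "ax": 0, "ay": 0, "az": 0, "hand": 0.9},
  {"dx": 0, "dy": -30, "dz": 0, "ax": 0, "ay": 0, "az": 0, "hand": 0.9},
])

```text
clock: 29.7
eef_pos: [461.5, 81.9, 242.3]
orientation: [2.057, 2.373, 0.001]
ft_force: [0.1, -0.1, 1.6]
width: 83.6
grip_force: 0.0
```

>>> drive_tool([
  {"dx": 0, "dy": -30, "dz": 0, "ax": 0, "ay": 0, "az": 0, "hand": 0.9},
  {"dx": 0, "dy": -30, "dz": 0, "ax": 0, "ay": 0, "az": 0, "hand": 0.9},
  {"dx": 0, "dy": -10, "dz": 0, "ax": 0, "ay": 0, "az": 0, "hand": 0.9},
  {"dx": 0, "dy": 0, "dz": 0, "ax": 0, "ay": 0, "az": 0, "hand": 0.9},
  {"dx": 0, "dy": 0, "dz": 0, "ax": 0, "ay": 0, "az": 0, "hand": 0.9},
  {"dx": 0, "dy": 0, "dz": 0, "ax": 0, "ay": 0, "az": 0, "hand": 0.9},
  {"dx": 0, "dy": 0, "dz": 0, "ax": 0, "ay": 0, "az": 0, "hand": 0.9},
])

```text
clock: 30.28
eef_pos: [395.3, 72.0, 241.8]
orientation: [2.057, 2.373, 0.001]
ft_force: [0.5, 0.2, 0.8]
width: 83.8
grip_force: 0.0
```

```bash
python3 - <<'E'
from h import *
L=[]
for n in("top","scene"):
    I=cv2.resize(r.get_image(n)[:,:,::-1],None,fx=3,fy=3,interpolation=3)
    for c,h,R0 in(((649.5,-131.8),74,31),((638.3,-52.8),64,27.5),((627.1,26.3),54,24),((615.9,105.4),44,20.5)):
        cv2.polylines(I,[np.int32((proj(n,circ(*c,h+21,R0))+.5)*3)],True,(255,255,0),1)
    c=np.int32(proj(n,[632,-13,50])[0]*3);L.append(I[c[1]-150:c[1]+150,c[0]-400:c[0]+400])
cv2.imwrite("pics/end.png",np.vstack(L))
E
```

```text
(no output)
```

View pics/end.png

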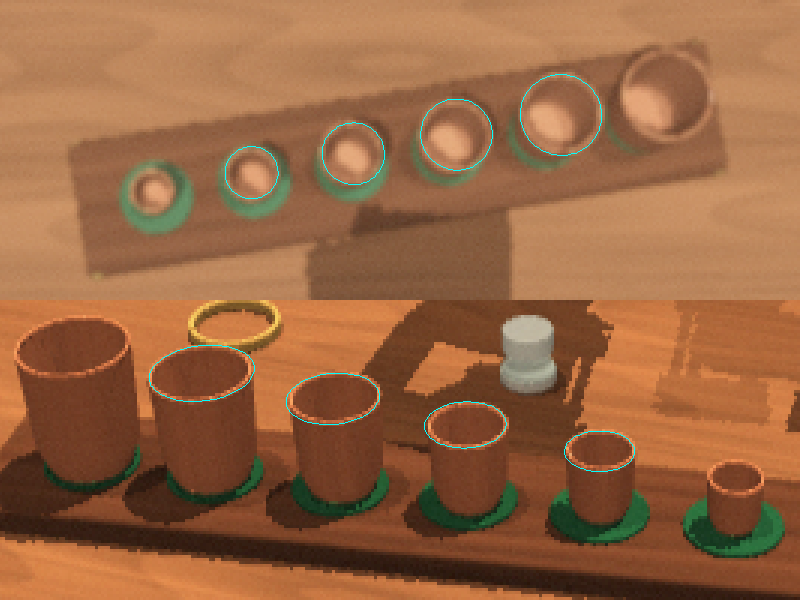

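All four rims match their predicted circles in both views. The row runs in order of size, upright, with the arm clear.

```bash
python3 -c "from workcell import r; print(r.job_done())"
```

```text
the job is handed in; nothing more can be done
None
```

The four beakers now stand upright on the discs in size order between the largest and the smallest, and the job is handed in. The last images show each within about 3 mm of its disc centre; the hand-in returned no verdict.

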